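Tidy the tea station and hold the turntable with the red-lidded jar in front

ROBOT

A 6-joint arm with a two-finger parallel gripper is mounted at the origin on the work surface. World frame = base frame: x ahead of the robot, y to its left, z up, the work surface at z = 0. Lengths are in m, angles in rad, forces in N, time in s.
With the tool pointing down it reaches from about 0.35 to 0.975 m from the base axis. Payload 4.9 kg.
Tool frame: the origin (TCP) lies midway between the tips of the shut fingers; the grasp point (between the pads) lies ctrl.tcp_to_grasp behind it (ctrl.tcp_to_grasp is the distance from the TCP to the grasp point, in m); z points along the fingers, y is the direction in which the jaws open and shut (so a half turn about z gives the same grasp; the last joint's range is limited). The gripper opens to 85 mm and grips with 20 to 120 N. Pads are 22 mm wide; open, the fingers measure 114 mm over their backs; the gripper's body (76 mm by 85 mm) begins 54 mm behind the grasp point. The pads swing forward as they close: fully open they stand 13 mm farther back than shut.
Start: joints at [1, 0.053, 1.613, -0, 1.476, -0.119], TCP at [0.273, 0.562, 0.231] pointing down, gripper open.
Joint ranges: [-3.01, 3.01], [-1.01, 2.22], [0.06, 2.58], [-1.02, 4.17], [0.09, 2.62], [-3.14, 3.14]. Speed limits (rad/s): [2.57, 2.57, 3.14, 3.14, 3.14, 3.14].

INTERFACE

Orientations are given as a rotation vector (axis times angle).
In Python, from station import ctrl, get_image, calibration, finish_job, models gives the robot as it stands.
- The arm moves only by the shell command python3 -m creep 'ROWS' [FORCE]. ROWS is JSON, a list of rows, each a list of 7 numbers: the opening, from 0 (shut) to 1 (fully open), then the shift along the tool's x, y, z in m, then the turn, a rotation vector about the tool's x, y, z in degrees. A call has 1 to 20 rows; each row shifts and turns the commanded pose from where the row before left it, along the tool's axes as they then stand; what a row does not reach is not made up. A row lasts 1/10 s, in which the tool goes at most 50 mm and 8.59 degrees, less where a joint would pass 70% of its speed; a pose out of reach is approached as far as the arm can. A call with a gripper value outside its range is refused whole. The fingers move at their own pace and stop on an object; FORCE is the grip in N (left out, the last holds). Time passes only in rows, so rows that do not move let the fingers close. It gives the time, the measured TCP pose, the force and the opening at its end, in the units of the state.
- ctrl.get_obs(): the state, without advancing time (a new reading comes with each control period).
- get_image(name): name is "scene" or "top" or "wrist"; returns the picture (480x640x3 uint8, red, green, blue); there is no depth.
- calibration(name): a dict with "mtx" (3x3 intrinsics, pixels), "k1" (the pictures are not rectified: a ray, as slopes to the right and down, at radius r is drawn at 1 + k1 r^2 times it, then the intrinsics apply), "R" (3x3) and "t" (3): a world point X has camera coordinates R X + t. Camera axes: x right, y down, z forward; pixel columns grow to the right and rows downward; lengths in m; the calibration is good to about 2 mm. A picture is of the moment at which its call begins: read the wrist's pose just before it. calibration takes no time and is no camera call; for the wrist camera it gives the pose at the moment of the call.
- finish_job(): hands the job in, once; it reports no verdict.
Trained networks look in the newest picture that a camera, given by its name, has taken for a name from the list of things; names that differ only in an ending like _2 or _b are one class to them, and where a whole thing is asked for, a point or a joint stands for the part that bears it (a point fixed in the world has none). Each returns a list of dicts, best first, with "conf" (0 to 1); they miss things now and then, are a little off and sometimes report something else, mostly with a low value. They report only what shows in the picture. A call takes as long as a camera call.
- models.search_frame(camera, name): "extent" ([left, top, right, bottom] in pixels, round what is visible of it).
The state is a dict: "t": time; "q": joint angles; "dq": joint speeds; "effort": joint torques, N m; "tool_pos": TCP position; "tool_rot": TCP orientation; "contact_force": force on the tool from outside, world axes, zero at the start; "wrist_torque": the same for the moment, N m; "opening": finger opening in m.
Only numpy, scipy, OpenCV 4.12 (cv2) and the standard library are available. Lean on these libraries where they do the work, as an engineer would, in place of code of your own. Each camera call takes 0.05 s, during which the arm holds its last target. There are 200 camera calls.

TASK

Two honey jars have been left out in front of the tea turntable: first stand both of them back in the gap in the row on the little oak shelf, upright, in line with the two jars that are still there and evenly spaced. Then turn the turntable by its wooden rim, without pushing on the tea jars, until the red-lidded jar is squarely at the front, straight out from the turntable's centre towards the robot's edge of the table. Finish while still holding the rim firmly, keeping the turntable still so that I can take that jar, and leave everything else standing as it is.

Things in the scene. Friction and masses are not known exactly. Their poses are not given: they have to be found in the camera images.
- foot: fixed round foot of the turntable on the table, 230 mm diameter; origin: on the table at the turntable's axis. It does not turn: its x axis is always parallel to world x, so 'front' is its -x direction (towards the robot's edge of the table)
- turntable: round oak turntable, 320 mm diameter, turns freely without stops about its vertical axis (friction under 0.05 N m: it coasts). Origin: on the axis, under the disc, 20 mm above the table. Floor 14 mm above origin; upright rim 10 mm thick (radius 150 to 160 mm), top 38 mm above origin, gripped from above, one finger inside. Six loose tea jars at 105 mm radius, 60 degrees apart; yaw = its turn
- tea_red: the marked jar: white stoneware tea jar with a red lid and a red band, 48 mm diameter, 64 mm tall, standing loose on the turntable floor at 105 mm radius; origin: centre of its underside, z up
- tea_a: white stoneware tea jar with a cork lid, 48 mm diameter, 64 mm tall, standing loose on the turntable floor like the red one; origin: centre of its underside
- tea_b: white stoneware tea jar with a cork lid, 48 mm diameter, 64 mm tall, standing loose on the turntable floor like the red one; origin: centre of its underside
- tea_c: white stoneware tea jar with a cork lid, 48 mm diameter, 64 mm tall, standing loose on the turntable floor like the red one; origin: centre of its underside
- tea_d: white stoneware tea jar with a cork lid, 48 mm diameter, 64 mm tall, standing loose on the turntable floor like the red one; origin: centre of its underside
- tea_e: white stoneware tea jar with a cork lid, 48 mm diameter, 64 mm tall, standing loose on the turntable floor like the red one; origin: centre of its underside
- shelf: fixed low oak shelf, board 130 mm deep (x), 270 mm long (y), its top 70 mm above the table, a 20 mm high strip along the back edge (x 55 to 65 mm). Origin: on the table under its middle; x points to the back, away from the robot. The row runs along y at x = 0: two jars stand at y = +93 and -93 mm, the empty places are y = +31 and -31 mm, either jar in either
- honey_1: amber glass honey jar with a brass-coloured lid and a paper label, 48 mm diameter up to 36 mm height, 66 mm tall over the 43 mm lid, about 0.15 kg; origin: centre of its underside, z up; left out on the table, front left of the turntable
- honey_2: amber glass honey jar with a brass-coloured lid and a paper label, 48 mm diameter up to 36 mm height, 66 mm tall over the 43 mm lid, about 0.15 kg; origin: centre of its underside, z up; left out on the table, front right of the turntable
- honey_left: amber glass honey jar with a brass-coloured lid and a paper label, 48 mm diameter up to 36 mm height, 66 mm tall over the 43 mm lid, about 0.15 kg; origin: centre of its underside, z up; already in the row, at the shelf's +y end
- honey_right: amber glass honey jar with a brass-coloured lid and a paper label, 48 mm diameter up to 36 mm height, 66 mm tall over the 43 mm lid, about 0.15 kg; origin: centre of its underside, z up; already in the row, at the shelf's -y end
- tumbler: clear glass tumbler, 72 mm diameter, 92 mm tall; bystander; origin: centre of its underside
- sugar_pot: blue stoneware sugar pot with a lid knob, 80 mm diameter, 84 mm tall; bystander; origin: centre of its underside
- milk_jug: small steel milk jug, 76 mm diameter, 98 mm tall, handle at its +y; bystander; origin: centre of its underside

How it is judged:
On the way, in this order (a step that is already met when the one before it is completed fails the run):
1. both honey jars stand released in the row on the shelf, the turntable not yet turned (((x of honey_1 in the frame of shelf between -0.012 and 0.012 m and y of honey_1 in the frame of shelf between 0.019 and 0.043 m and x of honey_2 in the frame of shelf between -0.012 and 0.012 m and y of honey_2 in the frame of shelf between -0.043 and -0.019 m) or (x of honey_2 in the frame of shelf between -0.012 and 0.012 m and y of honey_2 in the frame of shelf between 0.019 and 0.043 m and x of honey_1 in the frame of shelf between -0.012 and 0.012 m and y of honey_1 in the frame of shelf between -0.043 and -0.019 m)) and x of honey_left in the frame of shelf between -0.012 and 0.012 m and y of honey_left in the frame of shelf between 0.081 and 0.105 m and x of honey_right in the frame of shelf between -0.012 and 0.012 m and y of honey_right in the frame of shelf between -0.105 and -0.081 m and angle between each of honey_1, honey_2, honey_left, honey_right's own z axis and vertical below 0.12 rad and z of honey_1 in the frame of shelf between 0.064 and 0.078 m and linear speed of each of honey_1, honey_2, honey_left, honey_right below 0.02 m/s and contact force between the fingers and honey_1 below 0.2 N and z of honey_2 in the frame of shelf between 0.064 and 0.078 m and contact force between the fingers and honey_2 below 0.2 N and z of honey_left in the frame of shelf between 0.064 and 0.078 m and contact force between the fingers and honey_left below 0.2 N and z of honey_right in the frame of shelf between 0.064 and 0.078 m and contact force between the fingers and honey_right below 0.2 N and distance of tea_red from where it was at the start of the episode below 0.035 m), for 0.2 s.
2. the red-lidded jar is at the front and the gripper's fingers hold the turntable still (y of tea_red in the frame of foot between -0.02 and 0.02 m and x of tea_red in the frame of foot below -0.06 m and angular speed of turntable below 0.05 rad/s and contact force between the fingers and turntable above 3 N), for 0.5 s.
At the end, for the whole second after the job is handed in: Red-lidded jar in front (20 mm either side), fingers press the turntable with over 3 N and it is still; six tea jars upright in their ring; four honey jars upright, released, each within 12 mm of its place in the even row; tumbler, sugar pot and milk jug within 20 mm of their starts (all of step 2 and angle between each of tea_red, tea_a, tea_b, tea_c, tea_d, tea_e, honey_1, honey_2, honey_left, honey_right, tumbler, sugar_pot, milk_jug's own z axis and vertical below 0.12 rad and horizontal distance between tea_red and foot between 0.085 and 0.125 m and z of tea_red in the frame of turntable between 0.008 and 0.022 m and horizontal distance between tea_a and foot between 0.085 and 0.125 m and z of tea_a in the frame of turntable between 0.008 and 0.022 m and horizontal distance between tea_b and foot between 0.085 and 0.125 m and z of tea_b in the frame of turntable between 0.008 and 0.022 m and horizontal distance between tea_c and foot between 0.085 and 0.125 m and z of tea_c in the frame of turntable between 0.008 and 0.022 m and horizontal distance between tea_d and foot between 0.085 and 0.125 m and z of tea_d in the frame of turntable between 0.008 and 0.022 m and horizontal distance between tea_e and foot between 0.085 and 0.125 m and z of tea_e in the frame of turntable between 0.008 and 0.022 m and ((x of honey_1 in the frame of shelf between -0.012 and 0.012 m and y of honey_1 in the frame of shelf between 0.019 and 0.043 m and x of honey_2 in the frame of shelf between -0.012 and 0.012 m and y of honey_2 in the frame of shelf between -0.043 and -0.019 m) or (x of honey_2 in the frame of shelf between -0.012 and 0.012 m and y of honey_2 in the frame of shelf between 0.019 and 0.043 m and x of honey_1 in the frame of shelf between -0.012 and 0.012 m and y of honey_1 in the frame of shelf between -0.043 and -0.019 m)) and x of honey_left in the frame of shelf between -0.012 and 0.012 m and y of honey_left in the frame of shelf between 0.081 and 0.105 m and x of honey_right in the frame of shelf between -0.012 and 0.012 m and y of honey_right in the frame of shelf between -0.105 and -0.081 m and z of honey_1 in the frame of shelf between 0.064 and 0.078 m and linear speed of each of honey_1, honey_2, honey_left, honey_right below 0.02 m/s and contact force between the fingers and honey_1 below 0.2 N and z of honey_2 in the frame of shelf between 0.064 and 0.078 m and contact force between the fingers and honey_2 below 0.2 N and z of honey_left in the frame of shelf between 0.064 and 0.078 m and contact force between the fingers and honey_left below 0.2 N and z of honey_right in the frame of shelf between 0.064 and 0.078 m and contact force between the fingers and honey_right below 0.2 N and distance of each of tumbler, sugar_pot, milk_jug from where it was at the start of the episode below 0.02 m); the arm keeps its last pose, push and grip.
It fails at once if a tea jar is pushed or gripped by the fingers (over 4 N) (contact force between the fingers and tea_red above 4 N or contact force between the fingers and tea_a above 4 N or contact force between the fingers and tea_b above 4 N or contact force between the fingers and tea_c above 4 N or contact force between the fingers and tea_d above 4 N or contact force between the fingers and tea_e above 4 N).
It fails at once if a jar is knocked over (angle between any of tea_red, tea_a, tea_b, tea_c, tea_d, tea_e, honey_1, honey_2, honey_left, honey_right's own z axis and vertical above 0.7 rad).
It fails at once if a bystander on the table is knocked over (angle between any of tumbler, sugar_pot, milk_jug's own z axis and vertical above 0.5 rad).
It also fails if it takes over 72 s, if anything falls off the work surface, if the arm or the gripper's body presses on something with over 40 N, if the wrist force passes 120 N, or if a joint passes its speed limit or range.

## Working session

There is one attempt and no reset: what is moved stays moved. The work goes in short steps, Python scripts to look and compute and a shell command to move; the robot and the scene stay as the last step left them, time stands still between calls to the robot, and variables do not carry over. Pictures are saved under pics/ and viewed, about 8 in all and at most 12, crops included, and the job is handed in when it is done.

```bash
ls; mkdir -p pics; cat > h.py <<'E'
import numpy as np, cv2
from station import ctrl,get_image,calibration,models
def save(n,f):
    im=get_image(n); cv2.imwrite(f,cv2.cvtColor(im,cv2.COLOR_RGB2BGR)); return im
def ray(c,u,v):
    K=np.array(c['mtx']);d=np.array([(u-K[0,2])/K[0,0],(v-K[1,2])/K[1,1]]);s=d.copy()
    for _ in range(20): s=d/(1+c['k1']*(s@s))
    R=np.array(c['R']);t=np.array(c['t']);return -R.T@t,R.T@np.array([s[0],s[1],1])
def atz(c,u,v,z):
    o,d=ray(c,u,v);return o+d*(z-o[2])/d[2]
def proj(c,X):
    p=np.array(c['R'])@np.array(X)+np.array(c['t']);s=p[:2]/p[2];s=s*(1+c['k1']*(s@s))
    K=np.array(c['mtx']);return K[0,0]*s[0]+K[0,2],K[1,1]*s[1]+K[1,2]
E
python3 - <<'E'
from h import *
print(ctrl.tcp_to_grasp,ctrl.get_obs())
for n in("top","scene"):
    save(n,f'pics/{n}0.png');c=calibration(n);print(n,ray(c,320,240),np.array(c['mtx']).round(0).tolist(),c['k1'])
    for k in("honey_1","tea_red","turntable","shelf","tumbler","sugar_pot","milk_jug"):
        print(k,[(np.round(r['extent']).astype(int).tolist(),round(r['conf'],2)) for r in models.search_frame(n,k)])
E
```

```text
pics
0.0187 {'t': 0.0, 'q': array([ 9.99995221e-01,  5.33532902e-02,  1.61431890e+00, -1.49428337e-06,
        1.47599166e+00, -1.19017892e-01]), 'dq': array([ 1.21979710e-03,  7.10138010e-04,  1.31371879e-04,  8.05137413e-04,
        9.52427446e-04, -9.17353335e-05]), 'effort': array([ 1.99231792e-03, -3.93678331e+01, -3.70180535e+01,  1.12095561e-04,
        6.80013283e-03,  9.23419975e-06]), 'tool_pos': array([0.27252302, 0.56175373, 0.23005036]), 'tool_rot': array([-0.7034824 , -3.06109731,  0.00306193]), 'contact_force': array([0.08788147, 1.19811803, 0.22446956]), 'wrist_torque': array([ 0.01805573, -0.00440707, -0.01966456]), 'opening': 0.08547546664437694}
top (array([0.36549291, 0.02142071, 1.35547335]), array([ 0.17332779, -0.02841357, -0.98457563])) [[595.0, 0.0, 312.0], [0.0, 595.0, 245.0], [0.0, 0.0, 1.0]] -0.004792112613326684
honey_1 [([429, 292, 456, 318], 0.64), ([235, 292, 259, 312], 0.61), ([292, 243, 311, 267], 0.6)]
tea_red [([297, 242, 316, 267], 0.72)]
turntable [([276, 174, 420, 315], 0.78)]
shelf [([77, 244, 206, 308], 0.85)]
tumbler [([203, 163, 243, 203], 0.64)]
sugar_pot [([481, 215, 520, 256], 0.91)]
milk_jug [([110, 166, 165, 204], 0.75)]
scene (array([ 1.02142818, -0.71875649,  1.29923339]), array([-0.27672109,  0.49691257, -0.82258589])) [[546.0, 0.0, 315.0], [0.0, 546.0, 236.0], [0.0, 0.0, 1.0]] 0.056784381649660425
honey_1 [([290, 182, 307, 212], 0.75), ([198, 296, 216, 318], 0.69), ([208, 363, 246, 404], 0.59)]
tea_red [([297, 220, 310, 249], 0.55)]
turntable [([235, 221, 354, 325], 0.61)]
shelf [([314, 118, 386, 195], 0.84)]
tumbler [([372, 200, 404, 233], 0.62)]
sugar_pot [([208, 364, 246, 403], 0.87)]
milk_jug [([399, 151, 424, 195], 0.87), ([289, 183, 306, 210], 0.33), ([322, 240, 343, 271], 0.31)]
```

View pics/top0.png

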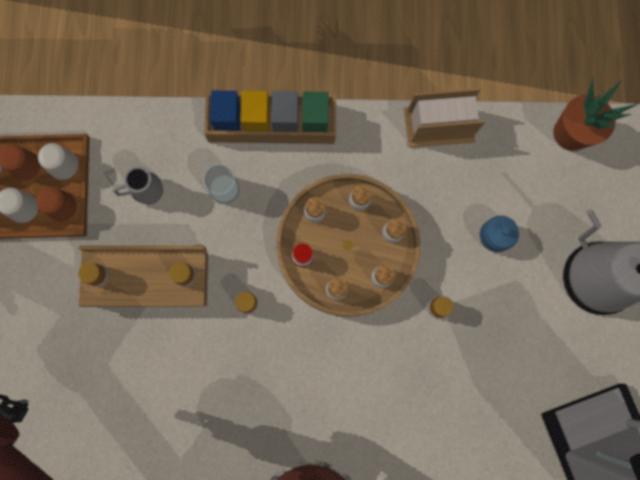

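```bash
python3 - <<'E'
from h import *
c=calibration("top")
def p(n,u,v,z): print(n,atz(c,u,v,z)[:2].round(3))
# image already taken; positions
p('hr',442.5,305,.033);p('hl',247,302,.033)
p('red',306.5,254.5,.066)
for n,u,v in(('shelfTL',77,244),('shelfTR',206,244),('BL',77,308),('BR',206,308)):p(n,u,v,.07)
p('ttL',276,245,.058);p('ttR',420,245,.058);p('ttT',348,174,.058);p('ttB',348,315,.058)
p('tum',223,183,.046);p('sug',500,235,.04);p('milk',140,185,.05)
E
```

```text
hr [ 0.454 -0.29 ]
hl [0.457 0.144]
red [0.56  0.014]
shelfTL [0.578 0.514]
shelfTR [0.581 0.234]
BL [0.439 0.504]
BR [0.441 0.229]
ttL [0.582 0.081]
ttR [ 0.585 -0.238]
ttT [ 0.746 -0.079]
ttB [ 0.429 -0.078]
tum [0.725 0.204]
sug [ 0.612 -0.424]
milk [0.717 0.39 ]
```

The top view shows the turntable centred near pixel (348,245) with the red lid at (302,254). The loose honey lids are at (246,302) and (442,307), and the shelf jars at (91,273) and (180,273). I'll refine these from the lid colours.

```bash
python3 - <<'E'
from h import *
im=cv2.imread('pics/top0.png');hsv=cv2.cvtColor(im,cv2.COLOR_BGR2HSV)
c=calibration("top")
def blob(n,u,v,z,lo,hi,w=14):
    m=cv2.inRange(hsv[v-w:v+w+1,u-w:u+w+1],np.array(lo),np.array(hi))
    k,l,s,ce=cv2.connectedComponentsWithStats(m)
    i=1+np.argmax(s[1:,4]);q=ce[i]+[u-w,v-w]
    print(n,q.round(1),s[i].tolist(),atz(c,*q,z)[:2].round(4));return atz(c,*q,z)[:2]
for p in((246,302),(442,307),(91,273),(180,273),(302,254)): print(hsv[p[1],p[0]],end=' ')
L=(8,150,70);H=(25,255,255)
h1=blob('h1',246,302,.066,L,H);h2=blob('h2',442,307,.066,L,H)
a=blob('hleft',91,273,.136,L,H);b=blob('hright',180,273,.136,L,H)
r=cv2.bitwise_or(0,0) if 0 else None
hsv[...,0]=(hsv[...,0].astype(int)+90)%180
red=blob('red',302,254,.098,(80,150,70),(100,255,255))
# disc centre by fit of corners
p=[atz(c,u,v,.058)[:2] for u,v in((277,245),(420,245),(348,174.5),(348,315))]
ct=np.array([(p[2][0]+p[3][0])/2,(p[0][1]+p[1][1])/2]);print('centre',ct,atz(c,347.5,244.5,.036))
d=red-ct;print('red',np.hypot(*d),np.degrees(np.arctan2(d[1],d[0])))
print('shelf mid',(a+b)/2,'len',np.hypot(*(a-b)),'yaw',np.degrees(np.arctan2(-(a-b)[0],(a-b)[1])))
s=[atz(c,u,v,.07)[:2].round(3) for u,v in((80,247),(206,246),(79,306),(207,305))];print(s,np.mean(s,0))
x=im[150:330,60:480];cv2.imwrite('pics/crop0.png',cv2.resize(x,None,fx=1.9,fy=1.9,interpolation=2))
E
```

```text
[ 20 176 129] [ 20 182 125] [ 20 180 122] [ 20 174 126] [  0 232 135] h1 [245.4 301.9] [4, 5, 20, 19, 294] [0.4553 0.1449]
h2 [441.2 306.4] [3, 5, 22, 18, 318] [ 0.4488 -0.2794]
hleft [ 90.2 273.4] [2, 4, 25, 21, 379] [0.5062 0.4575]
hright [180.1 272.9] [3, 3, 23, 22, 391] [0.5088 0.2736]
red [302.3 252.1] [4, 3, 21, 20, 311] [0.5601 0.023 ]
centre [ 0.5869387  -0.07953984] [ 0.58807471 -0.07865753  0.036     ]
red 0.10594197453211202 104.64739032419538
shelf mid [0.50752931 0.36554607] len 0.18385406157462278 yaw 0.7985476797969955
[array([0.571, 0.507]), array([0.576, 0.233]), array([0.443, 0.5  ]), array([0.448, 0.227])] [0.5095  0.36675]
```

```bash
python3 -m creep '[[0.8,0,0,0,0,0,8],[0.8,0,0,0,0,0,8],[0.8,0,0,0,0,0,8],[0.8,0,0,0,0,0,8],[0.8,0,0,0,0,0,8],[0.8,0,0,0,0,0,8],[0.8,0,0,0,0,0,8],[0.8,0,0,0,0,0,8],[0.8,-0.035,0.015,0,0,0,0],[0.8,-0.035,0.015,0,0,0,0],[0.8,-0.035,0.015,0,0,0,0],[0.8,-0.035,0.015,0,0,0,0],[0.8,-0.035,0.015,0,0,0,0],[0.8,-0.035,0.015,0,0,0,0],[0.8,-0.035,0.015,0,0,0,0],[0.8,-0.035,0.015,0,0,0,0],[0.8,-0.035,0.015,0,0,0,0],[0.8,-0.035,0.015,0,0,0,0],[0.8,-0.035,0.0165,0,0,0,0],[0.8,-0.032,0.016,0,0,0,0]]'
python3 - <<'E'
from h import *
from scipy.spatial.transform import Rotation as R
o=ctrl.get_obs();print(o['t'],o['tool_pos'].round(4),R.from_rotvec(o['tool_rot']).as_matrix().round(3).tolist(),o['q'].round(2))
c=calibration('wrist');im=save('wrist','pics/w1.png')
print(ray(c,320,240),models.search_frame('wrist','honey_1'))
print('expect',proj(c,[.4553,.1449,.066]))
E
```

```text
t: 2.8
tool_pos: [0.4567, 0.144, 0.2316]
tool_rot: [2.219, 2.223, 0.001]
contact_force: [1.4, 0.2, 0.2]
opening: 0.0685
2.8 [0.4567 0.144  0.2316] [[-0.002, 1.0, 0.001], [1.0, 0.002, 0.0], [0.0, 0.001, -1.0]] [ 0.15 -0.31  1.94 -0.    1.51  0.15]
(array([0.45620148, 0.21191295, 0.3729469 ]), array([ 0.02430195, -0.25693765, -0.96645574])) [{'extent': [281.7, 185.0, 336.6, 245.3], 'conf': 0.63}]
expect (np.float64(309.8944595634705), np.float64(223.2287223718654))
```

View pics/w1.png

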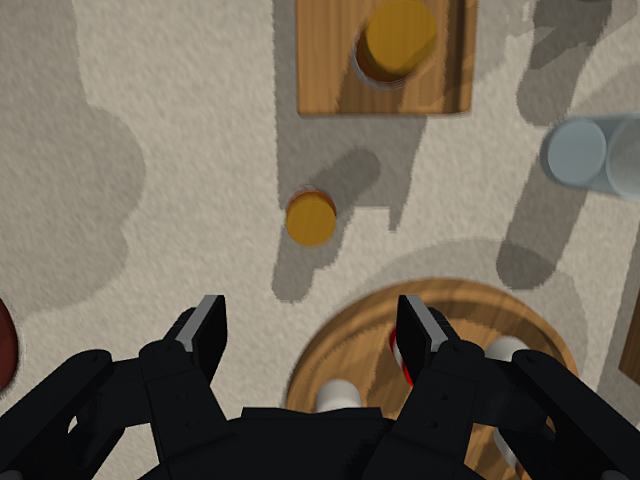

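The wrist view shows the honey_1 lid centred near (311,219), 4 px from where I expected it. The right shelf jar lid is at about (401,37), and the near corners of the board are at (298,113) and (470,113).

```bash
python3 - <<'E'
from h import *
c=calibration('wrist')
for n,u,v,z in(('h1',311,219,.066),('hright',401.5,37.5,.136),('cornerF',299,115,.07),('cornerB',470,114,.07),('F2',297,20,.07)):print(n,atz(c,u,v,z).round(4))
im=cv2.imread('pics/w1.png');hsv=cv2.cvtColor(im,cv2.COLOR_BGR2HSV);m=cv2.inRange(hsv,np.array((16,200,110)),np.array((25,255,255)))
k,l,s,ce=cv2.connectedComponentsWithStats(m)
for i in range(1,k):
    if s[i,4]>300: print(s[i].tolist(),ce[i].round(1),atz(c,*ce[i],.066).round(4),atz(c,*ce[i],.136).round(4))
E
```

```text
h1 [0.4571 0.147  0.066 ]
hright [0.5105 0.2701 0.136 ]
cornerF [0.448  0.2302 0.07  ]
cornerB [0.5822 0.2319 0.07  ]
F2 [0.4472 0.2985 0.07  ]
[366, 0, 70, 70, 3717] [400.8  33.6] [0.5256 0.2904 0.066 ] [0.51   0.2722 0.136 ]
[287, 195, 48, 49, 1846] [309.9 219.7] [0.4562 0.1464 0.066 ] [0.4565 0.1611 0.136 ]
```

```bash
python3 -m creep '[[0.8,0.002,-0.0005,0.04,0,0,0],[0.8,0,0,0.04,0,0,0],[0.8,0,0,0.04,0,0,0],[0.8,0,0,0.04,0,0,0],[0.8,0,0,0.03,0,0,0],[0.8,0,0,0.02,0,0,0],[0.8,0,0,0.009,0,0,0],[0.8,0,0,0,0,0,0],[0.4,0,0,0,0,0,0],[0.4,0,0,0,0,0,0],[0.4,0,0,0,0,0,0],[0.4,0,0,0,0,0,0],[0.4,0,0,0,0,0,0],[0.4,0,0,0,0,0,0]]' 30
```

```text
t: 4.3
tool_pos: [0.4572, 0.148, 0.0141]
tool_rot: [2.218, 2.222, 0.004]
contact_force: [-0.8, 1.1, 7.1]
opening: 0.0471
```

```bash
python3 -m creep '[[0.4,0,0,-0.02,0,0,0],[0.4,0,0,-0.04,0,0,0],[0.4,0,0,-0.04,0,0,0],[0.4,0,0,-0.04,0,0,0],[0.4,0,0,-0.04,0,0,0],[0.4,0,0,-0.02,0,0,0],[0.4,0.02,0.004,0,0,0,0],[0.4,0.035,0.008,0,0,0,0],[0.4,0.035,0.008,0,0,0,0],[0.4,0.035,0.008,0,0,0,0],[0.4,0.035,0.008,0,0,0,0],[0.4,0.035,0.008,0,0,0,0],[0.4,0.035,0.008,0,0,0,0],[0.4,0.02,0,0,0,0,0],[0.4,0,0,0,0,0,0],[0.4,0,0,0,0,0,0]]' 30
python3 - <<'E'
from h import *
o=ctrl.get_obs();print(o['tool_pos'].round(4),o['opening'])
c=calibration('wrist');save('wrist','pics/w2.png')
for p in((.5084,.459,.136),(.510,.272,.136),(.447,.23,.07),(.577,.232,.07)):print(proj(c,p))
E
```

```text
t: 5.9
tool_pos: [0.5067, 0.3973, 0.2118]
tool_rot: [2.219, 2.224, -0.002]
contact_force: [-0.8, -0.2, -1.5]
opening: 0.0468
[0.5067 0.3973 0.2118] 0.046822926389737105
(np.float64(315.1618212788074), np.float64(152.0802718204525))
(np.float64(315.95599823261995), np.float64(423.656217882006))
(np.float64(246.1075832334384), np.float64(408.28626111826475))
(np.float64(388.145343369985), np.float64(406.7760003238915))
```

View pics/w2.png

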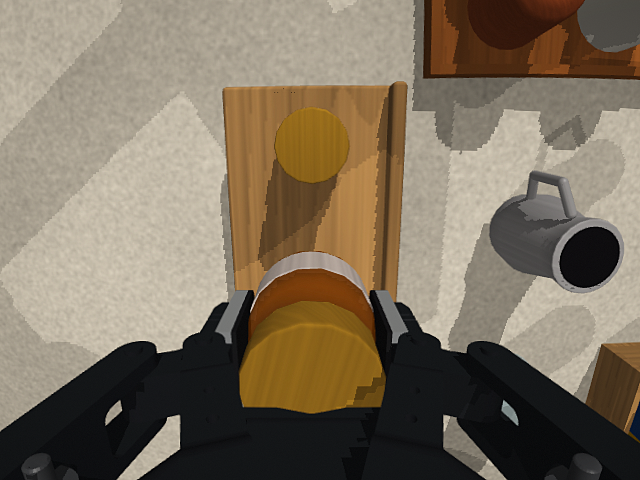

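The left shelf jar's lid is at (312,145), the far corners of the board are at about (223,88) and (405,83), and the held jar is upright in the jaws near (312,370).

```bash
python3 - <<'E'
from h import *
c=calibration('wrist')
for n,u,v,z in(('hleft',312,145,.136),('far F',223,88,.07),('far B board',388,86,.07),('F near',236,290,.07),('strip B',405,83,.09)):print(n,atz(c,u,v,z).round(4))
# held jar: lid top top-edge height; lid width 43mm at ~145px
im=cv2.imread('pics/w2.png');hsv=cv2.cvtColor(im,cv2.COLOR_BGR2HSV);m=cv2.inRange(hsv,np.array((16,200,110)),np.array((25,255,255)))
k,l,s,ce=cv2.connectedComponentsWithStats(m)
for i in range(1,k):
    if s[i,4]>500: print(s[i].tolist(),ce[i].round(1))
x,y,w,h=s[1+np.argmax(s[1:,4])][:4]
p=proj(c,(.5067,.3973+.0215,.2118-.012+.066+0)),proj(c,(.5067-.0215,.3973,.264)),proj(c,(.5067+.0215,.3973,.264));print('pred top,left,right',p)
E
```

```text
hleft [0.5068 0.4625 0.136 ]
far F [0.4429 0.5021 0.07  ]
far B board [0.5612 0.5035 0.07  ]
F near [0.4448 0.3467 0.07  ]
strip B [0.5686 0.5028 0.09  ]
[275, 107, 74, 76, 4330] [311.4 144.7]
[240, 301, 142, 112, 11878] [309.9 359.6]
pred top,left,right ((np.float64(311.5871376727372), np.float64(324.4712548631205)), (np.float64(235.50627300598566), np.float64(389.1310226637069)), (np.float64(387.3792450800304), np.float64(389.4577587706713)))
```

```bash
python3 - <<'E'
from h import *
c=calibration('wrist')
for dy in(0,.003,.006,.009):
  for dz in(0,-.004,-.008):
    th=np.linspace(0,2*np.pi,73);P=np.array([proj(c,(.5067+.0215*np.cos(t),.3973+dy+.0215*np.sin(t),.264+dz)) for t in th])
    print(dy,dz,P.min(0).round(0),P.max(0).round(0))
im=cv2.imread('pics/w2.png');cv2.imwrite('pics/w2c.png',cv2.resize(im[230:430,200:430],None,fx=3,fy=3))
E
```

```text
0 0 [235. 321.] [388. 449.]
0 -0.004 [238. 314.] [385. 439.]
0 -0.008 [240. 308.] [382. 430.]
0.003 0 [235. 311.] [388. 441.]
0.003 -0.004 [237. 304.] [386. 432.]
0.003 -0.008 [240. 298.] [383. 422.]
0.006 0 [234. 300.] [389. 433.]
0.006 -0.004 [237. 294.] [386. 424.]
0.006 -0.008 [239. 289.] [384. 415.]
0.009 0 [233. 290.] [390. 425.]
0.009 -0.004 [236. 284.] [387. 416.]
0.009 -0.008 [239. 279.] [384. 407.]
```

View pics/w2c.png

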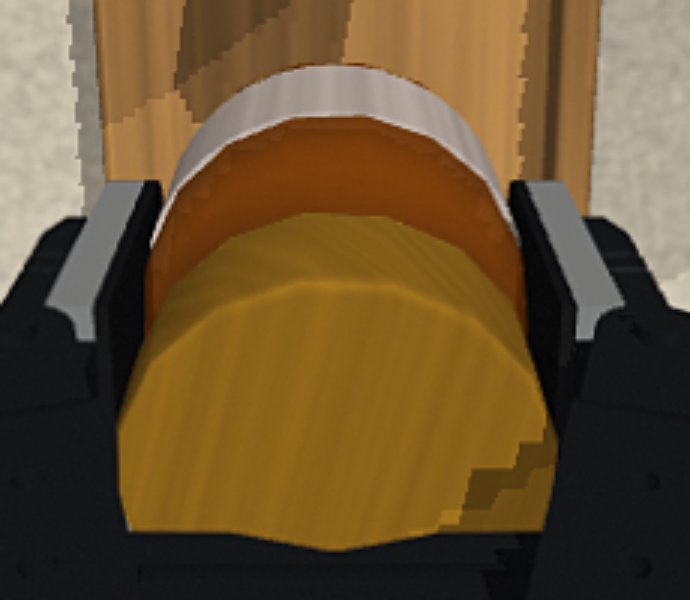

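The zoom shows that the top face's edge sits at v≈324, exactly where I predicted it, so the jar is centred at the TCP. Lowering it into the +31 place.

```bash
python3 -m creep '[[0.4,0.0005,0.001,0.03,0,0,0],[0.4,0,0,0.04,0,0,0],[0.4,0,0,0.03,0,0,0],[0.4,0,0,0.015,0,0,0],[0.4,0,0,0.007,0,0,0],[0.4,0,0,0.003,0,0,0],[0.4,0,0,0.001,0,0,0],[0.4,0,0,0,0,0,0],[0.72,0,0,0,0,0,0],[0.72,0,0,0,0,0,0],[0.72,0,0,0,0,0,0],[0.72,0,0,0,0,0,0],[0.72,0,0,-0.01,0,0,0],[0.72,0,0,-0.03,0,0,0],[0.72,0,0,-0.04,0,0,0],[0.72,0,0,-0.04,0,0,0]]' 30
python3 - <<'E'
from h import *
c=calibration('wrist');save('wrist','pics/w3.png')
o=ctrl.get_obs();print(o['tool_pos'])
im=cv2.imread('pics/w3.png');hsv=cv2.cvtColor(im,cv2.COLOR_BGR2HSV);m=cv2.inRange(hsv,np.array((16,200,110)),np.array((25,255,255)))
k,l,s,ce=cv2.connectedComponentsWithStats(m)
for i in range(1,k):
    if s[i,4]>500: print(s[i].tolist(),ce[i].round(1),atz(c,*ce[i],.136).round(4))
for p in((.5076,.3977),(.5085,.3357),(.5068,.46),(.5092,.274)):
    P=np.array([proj(c,(p[0]+.0215*np.cos(t),p[1]+.0215*np.sin(t),.136)) for t in np.linspace(0,6.28,60)]).astype(np.int32)
    cv2.polylines(im,[P],True,(255,0,255))
cv2.imwrite('pics/w3o.png',im)
E
```

```text
t: 7.55
tool_pos: [0.5078, 0.398, 0.2078]
tool_rot: [-2.219, -2.224, 0.001]
contact_force: [0.8, 0.2, -0.2]
opening: 0.0617
[0.51125887 0.40024777 0.21765606]
[272, 108, 76, 78, 4583] [309.3 146.5] [0.5063 0.463  0.136 ]
[279, 219, 70, 71, 3890] [313.6 254.6] [0.5089 0.4002 0.136 ]
[288, 384, 51, 29, 659] [310.4 398.4] [0.5071 0.2978 0.136 ]
```

View pics/w3o.png

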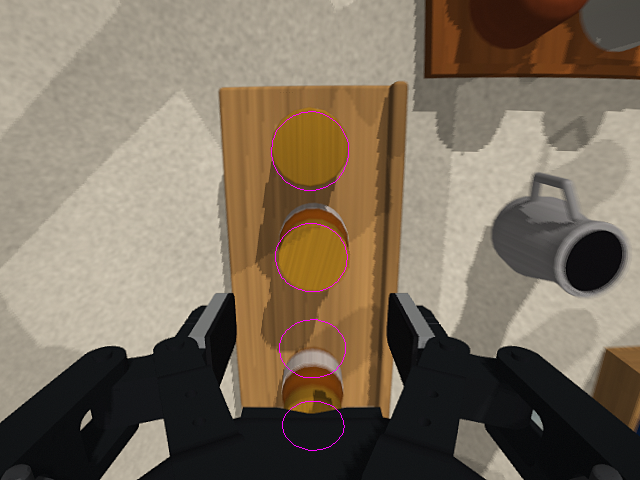

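The lids match the predicted circles, and the new jar, at (313,255), sits 62.8 mm from the left one. Next is honey_2.

```bash
python3 -m creep '[[0.8,-0.03,-0.004,0,0,0,0],[0.8,-0.048,-0.004,0,0,0,0],[0.8,-0.048,-0.004,0,0,0,0],[0.8,-0.048,-0.004,0,0,0,0],[0.8,-0.048,-0.004,0,0,0,0],[0.8,-0.048,-0.004,0,0,0,0],[0.8,-0.048,-0.004,0,0,0,0],[0.8,-0.048,-0.004,0,0,0,0],[0.8,-0.048,-0.004,0,0,0,0],[0.8,-0.048,-0.004,0,0,0,0],[0.8,-0.048,-0.004,0,0,0,0],[0.8,-0.048,-0.004,0,0,0,0],[0.8,-0.048,-0.004,0,0,0,0],[0.8,-0.048,-0.004,0,0,0,0],[0.8,-0.026,-0.002,0,0,0,0],[0.8,0,0,0,0,0,0],[0.8,0,0,0,0,0,0],[0.8,0,0,0,0,0,0]]'
python3 - <<'E'
from h import *
c=calibration('wrist');save('wrist','pics/w4.png')
o=ctrl.get_obs();print(o['tool_pos'],o['q'].round(2),o['dq'].round(3))
im=cv2.imread('pics/w4.png');hsv=cv2.cvtColor(im,cv2.COLOR_BGR2HSV);m=cv2.inRange(hsv,np.array((16,200,110)),np.array((25,255,255)))
k,l,s,ce=cv2.connectedComponentsWithStats(m)
for i in range(1,k):
    if s[i,4]>300: print(s[i].tolist(),ce[i].round(1),atz(c,*ce[i],.066).round(4))
E
```

```text
t: 9.4
tool_pos: [0.4517, -0.2809, 0.2065]
tool_rot: [2.218, 2.225, 0.001]
contact_force: [-0.8, 0.1, 0.5]
opening: 0.0685
[ 0.45177535 -0.28071282  0.20646473] [-0.7  -0.16  1.85  0.    1.44 -0.7 ] [ 0.006 -0.001  0.002 -0.002 -0.001 -0.001]
[282, 205, 53, 55, 2247] [307.9 232.7] [ 0.4488 -0.2821  0.066 ]
```

```bash
python3 -m creep '[[0.8,-0.0015,-0.003,0.04,0,0,0],[0.8,0,0,0.045,0,0,0],[0.8,0,0,0.04,0,0,0],[0.8,0,0,0.035,0,0,0],[0.8,0,0,0.02,0,0,0],[0.8,0,0,0.01,0,0,0],[0.8,0,0,0.003,0,0,0],[0.8,0,0,0,0,0,0],[0.4,0,0,0,0,0,0],[0.4,0,0,0,0,0,0],[0.4,0,0,0,0,0,0],[0.4,0,0,0,0,0,0],[0.4,0,0,0,0,0,0],[0.4,0,0,0,0,0,0]]' 30
```

```text
t: 10.85
tool_pos: [0.4499, -0.2844, 0.0153]
tool_rot: [2.217, 2.221, 0.001]
contact_force: [-0.6, 2.3, 6.7]
opening: 0.0464
```

```bash
python3 -m creep '[[0.4,0,0,-0.02,0,0,0],[0.4,0,0,-0.04,0,0,0],[0.4,0,0,-0.04,0,0,0],[0.4,0,0,-0.04,0,0,0],[0.4,0,0,-0.04,0,0,0],[0.4,0,0,-0.02,0,0,0],[0.4,0,0,0,0,0,0],[0.4,0,0,0,0,0,0]]' 30
```

```text
t: 11.65
tool_pos: [0.4482, -0.2832, 0.2126]
tool_rot: [-2.219, -2.223, 0.0]
contact_force: [-0.1, 0.4, -1.3]
opening: 0.0466
```

```bash
python3 -m creep '[[0.4,0.03,0.0045,0,0,0,0],[0.4,0.046,0.0045,0,0,0,0],[0.4,0.046,0.0045,0,0,0,0],[0.4,0.046,0.0045,0,0,0,0],[0.4,0.046,0.0045,0,0,0,0],[0.4,0.046,0.0045,0,0,0,0],[0.4,0.046,0.0045,0,0,0,0],[0.4,0.046,0.0045,0,0,0,0],[0.4,0.046,0.0045,0,0,0,0],[0.4,0.046,0.0045,0,0,0,0],[0.4,0.046,0.0045,0,0,0,0],[0.4,0.046,0.0045,0,0,0,0],[0.4,0.046,0.0045,0,0,0,0],[0.4,0.024,0.0025,0,0,0,0],[0.4,0.012,0,0,0,0,0],[0.4,0,0,0,0,0,0],[0.4,0,0,0,0,0,0],[0.4,0,0,0,0,0,0]]' 30
```

```text
t: 13.45
tool_pos: [0.5083, 0.3333, 0.2128]
tool_rot: [2.221, 2.222, -0.002]
contact_force: [-0.2, -1.0, -1.9]
opening: 0.047
```

```bash
python3 -m creep '[[0.4,0.0015,0,0.03,0,0,0],[0.4,0,0,0.04,0,0,0],[0.4,0,0,0.03,0,0,0],[0.4,0,0,0.015,0,0,0],[0.4,0,0,0.007,0,0,0],[0.4,0,0,0.003,0,0,0],[0.4,0,0,0.001,0,0,0],[0.4,0,0,0,0,0,0],[0.72,0,0,0,0,0,0],[0.72,0,0,0,0,0,0],[0.72,0,0,0,0,0,0],[0.72,0,0,0,0,0,0],[0.72,0,0,-0.01,0,0,0],[0.72,0,0,-0.03,0,0,0],[0.72,0,0,-0.04,0,0,0],[0.72,0,0,-0.045,0,0,0],[0.72,0,0,0,0,0,0],[0.72,0,0,0,0,0,0]]' 30
python3 - <<'E'
from h import *
c=calibration('wrist');save('wrist','pics/w5.png');save('top','pics/top1.png')
o=ctrl.get_obs();print(o['tool_pos'])
im=cv2.imread('pics/w5.png');hsv=cv2.cvtColor(im,cv2.COLOR_BGR2HSV);m=cv2.inRange(hsv,np.array((16,200,110)),np.array((25,255,255)))
k,l,s,ce=cv2.connectedComponentsWithStats(m)
for i in range(1,k):
    if s[i,4]>500: print(s[i].tolist(),ce[i].round(1),atz(c,*ce[i],.136).round(4))
E
```

```text
t: 15.25
tool_pos: [0.5093, 0.3368, 0.2153]
tool_rot: [2.218, 2.223, 0.007]
contact_force: [-0.4, -0.3, -1.6]
opening: 0.0614
[0.50772208 0.33595765 0.21136677]
[268, 0, 77, 75, 4644] [305.8  34.9] [0.5061 0.4615 0.136 ]
[275, 116, 71, 74, 4153] [310.  152.3] [0.5085 0.3986 0.136 ]
[277, 216, 68, 69, 3621] [310.4 250.6] [0.5088 0.3394 0.136 ]
[278, 302, 63, 65, 3102] [309.8 335. ] [0.5085 0.2812 0.136 ]
```

View pics/w5.png

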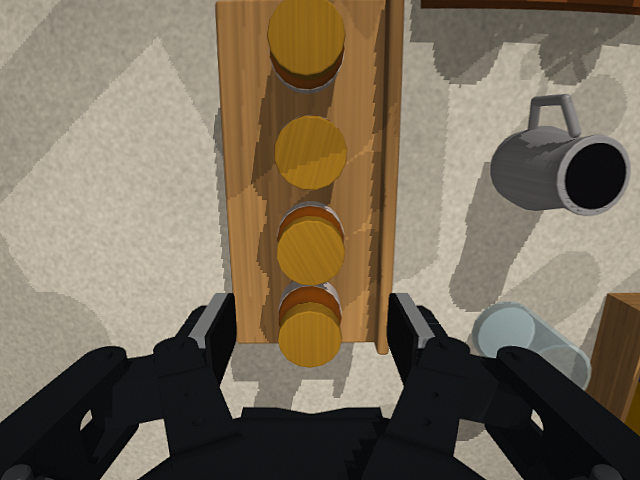

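Four lids stand in a line at (306,35), (311,152), (310,251) and (310,336), evenly spaced. I'll check this in the top view and work out the rim grasp.

```bash
python3 - <<'E'
from h import *
c=calibration("top")
for f in('top0','top1'):
    im=cv2.imread(f'pics/{f}.png');hsv=cv2.cvtColor(im,cv2.COLOR_BGR2HSV)
    m=cv2.inRange(hsv[255:290,70:215],np.array((16,165,100)),np.array((25,255,255)))
    k,l,s,ce=cv2.connectedComponentsWithStats(m)
    for i in range(1,k):
        if s[i,4]>60: print(f,s[i].tolist(),(ce[i]+[70,255]).round(1),atz(c,*(ce[i]+[70,255]),.136).round(4))
im=cv2.imread('pics/top1.png');hsv=cv2.cvtColor(im,cv2.COLOR_BGR2HSV);hsv[...,0]=(hsv[...,0].astype(int)+90)%180
m=cv2.inRange(hsv[170:320,270:425],np.array((80,200,115)),np.array((100,255,255)));k,l,s,ce=cv2.connectedComponentsWithStats(m)
i=1+np.argmax(s[1:,4]);q=ce[i]+[270,170];r=atz(c,*q,.098);ct=np.array([.5875,-.0792]);d=r[:2]-ct
print('red',s[i].tolist(),q,r,np.hypot(*d),np.degrees(np.arctan2(d[1],d[0])))
E
```

```text
top0 [10, 8, 19, 20, 284] [ 88.6 272.5] [0.508  0.4607 0.136 ]
top0 [100, 8, 20, 20, 299] [179.3 272.5] [0.5097 0.2753 0.136 ]
top1 [75, 8, 15, 19, 189] [152.9 270.7] [0.5129 0.3296 0.136 ]
top1 [100, 8, 20, 20, 311] [179.4 272.5] [0.5097 0.275  0.136 ]
top1 [11, 17, 17, 11, 125] [ 89.  276.9] [0.499  0.4594 0.136 ]
red [24, 74, 18, 18, 241] [302.31120332 252.40248963] [0.5595713  0.02285889 0.098     ] 0.10581129305360763 105.30446394640767
```

```bash
python3 -m creep '[[0.5,-0.03,-0.004,0,0,0,0],[0.5,-0.04,-0.004,0,0,0,0],[0.45,-0.04,-0.004,0,0,0,0],[0.4,-0.04,-0.004,0,0,0,0],[0.35,-0.04,-0.004,0,0,0,0],[0.35,-0.04,-0.004,0,0,0,0],[0.35,-0.04,-0.004,0,0,0,0],[0.35,-0.036,-0.002,0,0,0,0],[0.35,0,0,0,0,0,7.5],[0.35,0,0,0,0,0,7.5],[0.35,0,0,0.02,0,0,7.5],[0.35,0,0,0.02,0,0,7.5],[0.35,0,0,0.02,0,0,7.5],[0.35,0,0,0.02,0,0,7.5],[0.35,0,0,0,0,0,0],[0.35,0,0,0,0,0,0]]' 30
python3 - <<'E'
from h import *
from scipy.spatial.transform import Rotation as R
o=ctrl.get_obs();T=R.from_rotvec(o['tool_rot']).as_matrix();print(o['tool_pos'].round(4),o['opening'],T.round(3).tolist(),o['q'].round(2))
c=calibration('wrist');save('wrist','pics/w6.png');im=cv2.imread('pics/w6.png')
ct=np.array([.5875,-.0792])
for r,z in((.15,.058),(.16,.058)):
    P=np.array([proj(c,(ct[0]+r*np.cos(t),ct[1]+r*np.sin(t),z)) for t in np.radians(np.arange(60,230,2))]).astype(np.int32);cv2.polylines(im,[P],False,(255,0,255))
for k in range(6):
    a=np.radians(105+60*k);p=ct+.105*np.array([np.cos(a),np.sin(a)])
    try: cv2.circle(im,tuple(int(x) for x in proj(c,(*p,.098))),4,(255,0,255),-1)
    except Exception: pass
cv2.imwrite('pics/w6o.png',im)
d=np.array([*(ct+.155*np.array([np.cos(np.radians(135)),np.sin(np.radians(135))])),.043])-o['tool_pos'];print('tool shift',T.T@d)
E
```

```text
t: 16.95
tool_pos: [0.4779, 0.0303, 0.131]
tool_rot: [-2.898, -1.208, 0.004]
contact_force: [-0.0, 0.1, 1.0]
opening: 0.0299
[0.4779 0.0303 0.131 ] 0.029896731154869023 [[0.704, 0.71, -0.003], [0.71, -0.704, 0.0], [-0.002, -0.002, -1.0]] [-0.09 -0.22  2.04 -0.    1.32  0.69]
tool shift [0.00027884 0.00010658 0.08803803]
```

View pics/w6o.png

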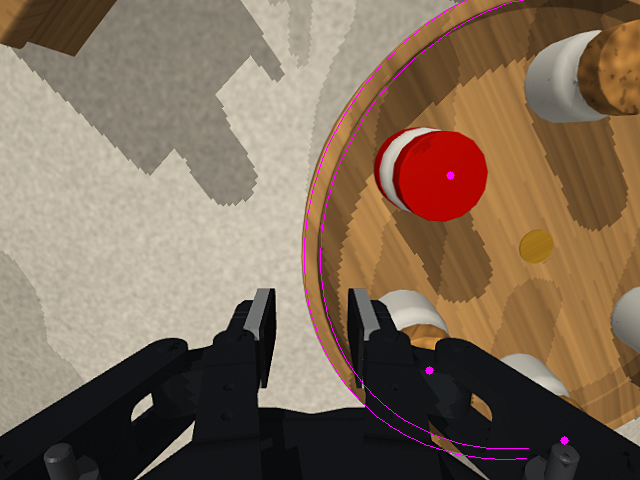

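The rim matches the overlay within a couple of mm. The red lid is at (441,175) against a predicted (450,175). The inner finger comes down between the red jar and the next one. Descending, then gripping the rim.

```bash
python3 - <<'E'
from h import *
c=calibration('wrist');r=atz(c,441,175,.098)[:2];k=atz(c,537,246,.036)[:2];d=r-[.5875,-.0792];print(r,k,np.hypot(*d),np.degrees(np.arctan2(d[1],d[0])))
E
python3 -m creep '[[0.35,0,0,0.03,0,0,0],[0.35,0,0,0.03,0,0,0],[0.35,0,0,0.015,0,0,0],[0.35,0,0,0.009,0,0,0],[0.35,0,0,0.003,0,0,0],[0.35,0,0,0,0,0,0]]' 30
```

```text
[0.55864671 0.02493529] [ 0.58763107 -0.07745978] 0.1080586473902743 105.48672428157535
t: 17.6
tool_pos: [0.4796, 0.0301, 0.0461]
tool_rot: [2.9, 1.206, 0.002]
contact_force: [0.1, -0.5, 1.4]
opening: 0.0301
```

```bash
python3 -m creep '[[0.2,0,0,0,0,0,0],[0,0,0,0,0,0,0],[0,0,0,0,0,0,0],[0,0,0,0,0,0,0],[0,0,0,0,0,0,0],[0,0,0,0,0,0,0]]' 30
```

```text
t: 18.2
tool_pos: [0.4775, 0.0322, 0.0465]
tool_rot: [-2.896, -1.202, 0.004]
contact_force: [-9.1, 8.1, 9.3]
opening: 0.0097
```

```bash
python3 -m creep '[[0,0,-0.0015,-0.001,0,0,0],[0,-0.0027,0,0,0,0,-1],[0,-0.0054,0.0001,0,0,0,-2],[0,-0.0082,0.0002,0,0,0,-3],[0,-0.0108,0.0004,0,0,0,-4],[0,-0.0108,0.0004,0,0,0,-4],[0,-0.0108,0.0004,0,0,0,-4]]' 40
python3 -c "
from h import *
o=ctrl.get_obs();d=o['tool_pos'][:2]-[.5875,-.0792];print(np.hypot(*d),np.degrees(np.arctan2(d[1],d[0])),o['wrist_torque'])"
```

```text
t: 18.9
tool_pos: [0.448, -0.0081, 0.0466]
tool_rot: [-2.672, -1.647, 0.004]
contact_force: [-6.1, 2.1, 4.4]
opening: 0.0088
0.1565890850564152 152.99504079693213 [ 0.28970429  1.09198973 -0.19215654]
```

```bash
python3 -m creep '[[0,-0.0108,0.0004,0,0,0,-4],[0,-0.0108,0.0004,0,0,0,-4],[0,-0.0108,0.0004,0,0,0,-4],[0,-0.0108,0.0004,0,0,0,-4],[0,-0.0108,0.0004,0,0,0,-4],[0,-0.0108,0.0004,0,0,0,-4],[0,-0.0108,0.0004,0,0,0,-4],[0,-0.0108,0.0004,0,0,0,-4],[0,-0.0108,0.0004,0,0,0,-4],[0,-0.0108,0.0004,0,0,0,-4],[0,-0.0108,0.0004,0,0,0,-4],[0,-0.0108,0.0004,0,0,0,-4],[0,-0.0082,0.0002,0,0,0,-3],[0,-0.0054,0.0001,0,0,0,-2],[0,-0.0054,0.0001,0,0,0,-2],[0,-0.0027,0,0,0,0,-1],[0,0,0,0,0,0,0],[0,0,0,0,0,0,0]]' 40
python3 - <<'E'
from h import *
o=ctrl.get_obs();d=o['tool_pos'][:2]-[.5875,-.0792];print(np.hypot(*d),np.degrees(np.arctan2(d[1],d[0])),o['wrist_torque'],o['q'].round(2))
c=calibration('wrist');save('wrist','pics/w7.png');save('top','pics/top2.png')
im=cv2.imread('pics/top2.png');cv2.imwrite('pics/top2c.png',cv2.resize(im[80:330,60:540],(800,417)))
for f,c in(('top2',calibration('top')),('w7',c)):
    hsv=cv2.cvtColor(cv2.imread(f'pics/{f}.png'),cv2.COLOR_BGR2HSV);hsv[...,0]=(hsv[...,0].astype(int)+90)%180
    m=cv2.inRange(hsv,np.array((80,200,115)),np.array((100,255,255)))
    k,l,s,ce=cv2.connectedComponentsWithStats(m)
    for i in range(1,k):
        if s[i,4]>60: print(f,s[i].tolist(),ce[i].round(1),atz(c,*ce[i],.098).round(4))
E
```

```text
t: 20.7
tool_pos: [0.4518, -0.1551, 0.0466]
tool_rot: [-1.59, -2.709, 0.005]
contact_force: [-4.1, -3.5, 1.4]
opening: 0.0089
0.15550663301481046 -150.80069780238165 [-0.51685307  0.85298336 -0.01925239] [-0.48 -0.11  2.1  -0.    1.15 -0.99]
top2 [342, 280, 18, 18, 242] [350.4 288.5] [ 0.4831 -0.0799  0.098 ]
w7 [429, 119, 63, 44, 152] [458.  133.8] [ 0.4478 -0.0771  0.098 ]
w7 [474, 124, 157, 163, 19696] [552. 205.] [ 0.4785 -0.079   0.098 ]
w7 [421, 193, 30, 56, 91] [431.5 223.4] [ 0.4543 -0.0981  0.098 ]
```

View pics/top2c.png

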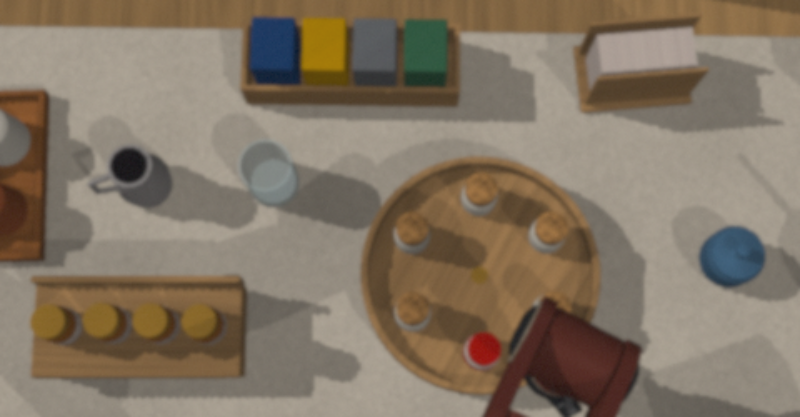

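View pics/w7.png

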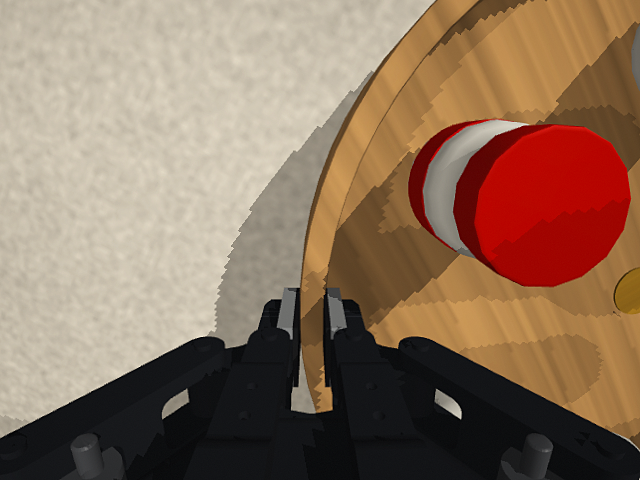

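The top crop shows the red lid at (485,349), directly in front of the hub at (480,274). All four honey jars stand in a row and nothing has tipped. The wrist view shows the pads clamped on the rim at (313,320), clear of the red jar. I'll hold, check the result is still steady and hand in.

```bash
python3 -m creep '[[0,0,0,0,0,0,0],[0,0,0,0,0,0,0],[0,0,0,0,0,0,0],[0,0,0,0,0,0,0],[0,0,0,0,0,0,0],[0,0,0,0,0,0,0],[0,0,0,0,0,0,0],[0,0,0,0,0,0,0]]' 40
python3 -c "
from station import finish_job
print(finish_job())"
```

```text
t: 21.6
tool_pos: [0.4517, -0.155, 0.0466]
tool_rot: [-1.59, -2.709, 0.006]
contact_force: [-4.4, -3.2, 0.7]
opening: 0.0092
the job is handed in; nothing more can be done
None
```

The job is handed in at about 21.6 s of the 72 s allowed. No verdict is reported, so what follows rests on my own checks.

- **Honey jars:** I stood honey_1 in the +31 mm place and honey_2 in the −31 mm place, and released both. The wrist view after placing shows four upright lids in line. The two placed jars measured within about 2–3 mm of their places.
- **Turntable:** I gripped the rim between two tea jars and turned it about 75° in one hold. The red lid ended at y = −0.080 (top camera) and −0.079 (wrist camera), against an axis at y ≈ −0.079.
- **Final hold:** The fingers were still clamped on the rim with a 40 N grip command and a 9 mm opening. The tool moved by no more than about 0.1 mm over the last 0.9 s.
- **Everything else:** The last top picture shows the five visible tea jars upright in their ring, with the sixth mostly hidden under the arm. The tumbler, sugar pot and milk jug look as they did at the start. I judged this by eye and did not measure it.

**Disagreements and gaps:**
- The wrist camera's jar positions were 2–5 mm off the top camera's. I put this down to lid sides in the colour blobs and to calibration.
- After releasing the second jar, the same colour check on the top picture was unusable for the three left jars because the arm or its shadow lay over the shelf. It did show the right jar had not moved.

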